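# Lid the crate, roll it into the strapping bay and hold it on the sprung plate

## Robot

A 6-joint arm with a two-finger parallel gripper is mounted at the origin on a cart in front of the work surface, level with it; the furniture and walls round the work are solid. World frame = base frame: x ahead of the robot, y to its left, z up, the work surface at z = 0. Lengths are in m, angles in rad, forces in N, time in s.
With the tool pointing down it reaches from about 0.4 to 0.825 m from the base axis. Payload 7 kg.
Tool frame: the origin (TCP) lies at the very end of the fingers, on their centre line; the grasp point (between the pads) lies arm.grip_point_offset behind it (arm.grip_point_offset is the distance from the TCP to the grasp point, in m); z points along the fingers, y is the line along which they close (so a half turn about z gives the same grasp; the last joint's range is limited). The gripper opens to 88 mm and grips with 3 to 60 N. Pads are 19 mm wide; open, the fingers measure 130 mm over their backs; the gripper's body (78 mm by 193 mm) begins 47 mm behind the grasp point.
Start: joints at [-0.97, 0.359, 0.012, 0, -1.224, -0.288], TCP at [0.208, -0.642, 0.227] pointing down, gripper open.
Joint ranges: [-3.07, 3.07], [-1.43, 2.12], [-1.02, 1.25], [-3.03, 1.67], [-3.05, -0], [-3.03, 3.03]. Speed limits (rad/s): [2.39, 2.39, 3.01, 3.14, 3.14, 3.14].

## Interface

Orientations are given as [roll, pitch, yaw] about the fixed x, y, z axes, in that order (R = Rz(yaw) Ry(pitch) Rx(roll)).
In Python, from station import arm gives the robot as it stands.
- The arm moves only by the shell command python3 -m crank 'ROWS' [OPENING] [FORCE]. ROWS is JSON, a list of rows, each an object of numbers: "dx", "dy", "dz": the shift along the tool's x, y, z in cm; "wx", "wy", "wz": the turn, a rotation vector about the tool's x, y, z in degrees. A call has exactly 10 rows; each row is the pose to reach, as a shift and turn from the pose commanded when the call began, along the tool's axes at that moment; what a row does not reach only later rows make up. A row lasts 1/8 s, in which the tool goes at most 62.5 mm and 10.7 degrees, less where a joint would pass 70% of its speed; a pose out of reach is approached as far as the arm can. A call with a gripper value outside its range is refused whole. OPENING is the finger opening in cm, from 0 to 8.76, set as the call begins (- or left out, the last holds). The fingers move at their own pace and stop on an object; FORCE is the grip in N (left out, the last holds). Time passes only in rows, so rows that repeat a pose let the fingers close, or fill a call up. It gives the time, the measured TCP pose, the force, the opening and the grip force at its end, in the units of the state.
- arm.get_state(): the state, without advancing time (a new reading comes with each control period).
- arm.grab_frame(name): name is "scene" or "top"; returns the picture (384x512x3 uint8, red, green, blue); there is no depth.
- arm.calibration(name): a dict with "fx", "fy", "cx", "cy" (pixels), "dist_coeffs" ([k1, k2, p1, p2, k3] as OpenCV has them; the pictures are not rectified), "world_from_camera" (4x4, takes a point from camera to world coordinates). Camera axes: x right, y down, z forward; pixel columns grow to the right and rows downward; lengths in m; the calibration is good to about 2 mm. A picture is of the moment at which its call begins. calibration takes no time and is no camera call.
- arm.job_done(): hands the job in; it is judged then, once.
Trained networks look in the newest picture that a camera, given by its name, has taken for a name from the list of things; names that differ only in an ending like _2 or _b are one class to them, and where a whole thing is asked for, a point or a joint stands for the part that bears it (a point fixed in the world has none). Each returns a list of dicts, best first, with "confidence" (0 to 1); they miss things now and then, are a little off and sometimes report something else, mostly with a low value. They report only what shows in the picture. A call takes as long as a camera call.
- arm.find_in(camera, query): "centre" ([x, y, z] in m, in world coordinates, good to about 4 mm: the middle of the surface that is visible of it).
- arm.masks_of(camera, query): "pixels" (384x512 bool, what is visible of it).
- arm.mark_of(camera, query): "centre" ([x, y, z] in m, in world coordinates, good to about 4 mm: a listed point, or the origin of a listed thing).
The state is a dict: "t": time; "q": joint angles; "qd": joint speeds; "joint_efforts": joint torques, N m; "eef_pos": TCP position; "ee_rot": TCP orientation; "force": force on the tool from outside, world axes, zero at the start; "moment": the same for the moment, N m; "width": finger opening in m; "gripper_force": force on a finger pad.
Only numpy, scipy, OpenCV 4.12 (cv2) and the standard library are available. Lean on these libraries where they do the work, as an engineer would, in place of code of your own. Each camera call takes 0.05 s, during which the arm holds its last target. There are 200 camera calls.

## Task

Set the loose plywood lid properly on the wooden delivery crate with the two mugs in it, then push the crate along the roller track, away from you, into the bay at the far end for a colleague to strap up. Press it gently and squarely against the sprung end plate until the plate is pushed about half way in, never to its stops, and finish holding it there with that steady push: do not let go. Keep the mugs upright and leave everything else on the bar where it stands.

Things in the scene. Friction and masses are not known exactly. Their poses are not given: they have to be found in the camera images.
- track: Fixed aluminium roller track, 500 x 160 mm. Origin under its centre on the worktop; x = travel direction (away from robot), y across, z up. Roller tops at z = 26 mm, side lips 38 mm high. Bay: x +95 to +200 mm, cheeks 62 mm high, 136 mm apart, flared mouth from x = +50 mm. End bracket 88 mm high. A 250 mm high microwave (right) and a till (left) flank it beyond world x = 0.57 m.
- end_plate (a joint): How far the bay's sprung end plate (plywood, 126 wide, 60 mm high) is pushed in along the track's +x (m): 0 at rest, with its face at x = +200 mm of the track; stops at 0.020 on two black rubber stops (20 mm gap at rest). Pushes back with 3 N at first touch, rising evenly to 10 N fully in (6.5 N half way); rolls the crate back out if let go.
- crate: Open wooden crate on the rollers at the track's near end, 196 mm long (x, along the track), 130 wide (y), 100 high, walls 6; inside 184 x 118 mm with a low divider. Origin at the centre of its underside, z up. Loose, about 0.9 kg with its mugs; rolls easily. No finger room inside: push outside on its near end wall (x = -98 mm).
- lid: Loose plywood lid on the worktop at the right, handle up: panel 196 (x) x 130 x 6 mm; two cleats below, 8 mm deep, drop inside the crate with 4 mm play all round; grip block on top in the middle, 90 (x) x 20 (y) x 22 mm high. Origin at centre of cleats' underside: panel top z = 14, grip top 36 mm. Seated: origin 92 mm above the crate's. Either way round fits. 0.14 kg.
- mug_rear: Navy mug, 81 mm high, upright in the crate's near compartment, handle towards the track's -y side; origin at the middle of its footprint (handle included), on its underside.
- mug_front: Navy mug, 81 mm high, upright in the crate's far compartment, handle towards the track's -y side; origin at the middle of its footprint (handle included), on its underside.
- tea_pot: White teapot, 98 x 176 x 92 mm, bystander on the left.
- spare_mug: Navy mug, 81 mm high, bystander left of the track.
- spoon_jar: Glass jar with teaspoons, 79 mm wide, 137 mm high, bystander on the right.
- toothpicks: Small glass with toothpicks, 61 mm wide, 72 mm high, bystander on the right.
- biscuit_bowl: White bowl of biscuits, 118 mm wide, 52 mm high, bystander on the left.

How it is judged:
On the way, in this order (a step that is already met when the one before it is completed fails the run):
1. the lid is seated on the crate, cleats inside the walls (z of lid in the frame of crate between 0.088 and 0.0955 m and horizontal distance between lid and crate below 0.01 m and angle between the z axis of lid and the z axis of crate, either way round below 0.03 rad), for 0.2 s.
2. the lidded crate has rolled into the bay and begins to push the end plate in (value of joint end_plate above 0.002 m and contact force between crate and end_plate above 2 N), for 0.1 s.
At the end, for the whole second after the job is handed in: The robot holds the crate flat on the rollers in the bay, still and square to the track (0.05 rad), against the end plate: plate pushed in 5 to 15 mm of its 20 mm, crate pressing on it with 4 to 9 N; the lid is seated on the crate, fully down within 3 mm (all of step 1 and value of joint end_plate between 0.005 and 0.015 m and contact force between crate and end_plate between 4 and 9 N and linear speed of crate below 0.01 m/s and angle between the x axis of crate and the x axis of track, either way round below 0.05 rad and z of crate in the frame of track between 0.022 and 0.03 m and angle between crate's own z axis and vertical below 0.03 rad and (contact force between any of the fingers, the arm and crate above 2 N or contact force between any of the fingers, the arm and lid above 2 N)); the arm keeps its last pose, push and grip.
It fails at once if the crate is rammed against the end plate (over 18 N), or the plate is driven to its stops (contact force between crate and end_plate above 18 N or value of joint end_plate above 0.0195 m).
It fails at once if a mug in the crate tips over (angle between any of mug_rear, mug_front's own z axis and vertical above 0.35 rad).
It fails at once if a bystander is shifted by more than 20 mm (distance of any of tea_pot, spare_mug, spoon_jar, toothpicks, biscuit_bowl from where it was at the start of the episode above 0.02 m).
It also fails if it takes over 61 s, if anything falls off the work surface, if the arm or the gripper's body presses on something with over 40 N, if the wrist force passes 120 N, or if a joint passes its speed limit or range.

## Working session

There is one attempt and no reset: what is moved stays moved. The work goes in short steps, Python scripts to look and compute and a shell command to move; the robot and the scene stay as the last step left them, time stands still between calls to the robot, and variables do not carry over. Pictures are saved under pics/ and viewed, at most 10 in all, crops included, and the job is handed in when it is done.

```bash
ls; mkdir -p pics
cat > h.py <<'E'
import numpy as np,cv2
from scipy.spatial.transform import Rotation as R
from station import arm
def save(n,f):
    im=arm.grab_frame(n); cv2.imwrite('pics/'+f,im[:,:,::-1]); return im
E
python3 - <<'E'
from h import *
for n in('scene','top'):
    save(n,n+'0.png'); c=arm.calibration(n); print(n,c['fx'],c['fy'],c['cx'],c['cy'],c['dist_coeffs'],np.round(c['world_from_camera'],3).tolist())
    for q in('track','crate','lid','end_plate','mug_rear','spoon_jar','toothpicks'):
        print(q,[(np.round(d['centre'],3),round(d['confidence'],2)) for d in arm.mark_of(n,q)[:2]])
print(arm.get_state(),arm.grip_point_offset)
E
```

```text
pics
scene 497.14551059446063 497.14551059446063 250.51832706109624 194.55076366103927 [-0.1447292  0.         0.         0.         0.       ] [[0.553, -0.349, 0.756, -1.148], [-0.833, -0.247, 0.495, -1.169], [0.014, -0.904, -0.427, 1.021], [0.0, 0.0, 0.0, 1.0]]
track [(array([0.675, 0.055, 0.005]), 0.81)]
crate [(array([ 0.464, -0.291, -0.007]), 0.17)]
lid [(array([ 0.465, -0.288, -0.007]), 0.96)]Traceback (most recent call last):
  File "<stdin>", line 5, in <module>
ValueError: it knows: biscuit_bowl, crate, lid, mug_front, mug_rear, spare_mug, spoon_jar, tea_pot, toothpicks, track
```

Run:
```python
from h import *
for n in('scene','top'):
    save(n,n+'1.png'); c=arm.calibration(n); print(n,c['fx'],c['cx'],c['cy'],c['dist_coeffs'],np.round(c['world_from_camera'],3).tolist())
    for q in('track','crate','lid','mug_rear','spoon_jar','toothpicks'):
        print(q,[(np.round(d['centre'],3),round(d['confidence'],2)) for d in arm.mark_of(n,q)[:2]])
print(arm.get_state(),arm.grip_point_offset)
```

```text
scene 497.14551059446063 250.51832706109624 194.55076366103927 [-0.1447292  0.         0.         0.         0.       ] [[0.553, -0.349, 0.756, -1.148], [-0.833, -0.247, 0.495, -1.169], [0.014, -0.904, -0.427, 1.021], [0.0, 0.0, 0.0, 1.0]]
track [(array([0.671, 0.054, 0.002]), 0.75), (array([ 0.462, -0.289, -0.004]), 0.67)]
crate [(array([0.596, 0.056, 0.026]), 0.81), (array([ 0.465, -0.29 , -0.004]), 0.46)]
lid []
mug_rear [(array([0.547, 0.065, 0.03 ]), 0.48)]
spoon_jar [(array([ 0.521, -0.57 ,  0.   ]), 0.72)]
toothpicks [(array([ 0.435, -0.525,  0.002]), 0.57)]
top 377.1107071497801 256.427931083518 197.70467687018348 [0.02444867 0.         0.         0.         0.        ] [[-0.012, -0.992, 0.128, 0.369], [-1.0, 0.014, 0.018, -0.035], [-0.02, -0.128, -0.992, 1.514], [0.0, 0.0, 0.0, 1.0]]
track [(array([ 0.676,  0.052, -0.002]), 0.94)]
crate [(array([0.596, 0.058, 0.023]), 0.6)]
lid [(array([ 0.46 , -0.286, -0.003]), 0.87)]
mug_rear [(array([0.549, 0.06 , 0.031]), 0.78)]
spoon_jar [(array([ 0.522, -0.572, -0.   ]), 0.86)]
toothpicks [(array([ 0.437, -0.53 ,  0.003]), 0.79)]
{'t': 0.9, 'q': array([-9.69905620e-01,  3.58559647e-01,  1.19219448e-02, -2.42455436e-06,
       -1.22409425e+00, -2.88085295e-01]), 'qd': array([ 0.00113365, -0.00135377,  0.00047679,  0.00200094,  0.00038707,
       -0.00061781]), 'joint_efforts': array([ 4.75798481e-05, -5.82359040e+01,  2.93311608e+01,  7.00301617e+00,
        1.24684747e-02, -6.95170274e-05]), 'eef_pos': array([ 0.2076911 , -0.64224267,  0.22659649]), 'ee_rot': array([-3.14153158e+00,  2.04772866e-05, -2.82878807e+00]), 'force': array([-0.23271653, -0.92790295,  0.35487186]), 'moment': array([ 0.00756459, -0.06761334, -0.00307173]), 'gripper_force': 0.0, 'width': 0.08774972397816624} 0.0188
```

View pics/scene1.png

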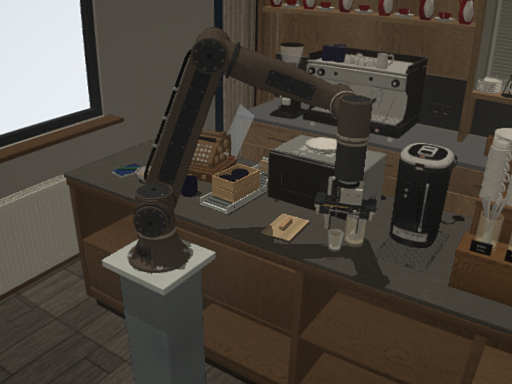

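View pics/top1.png

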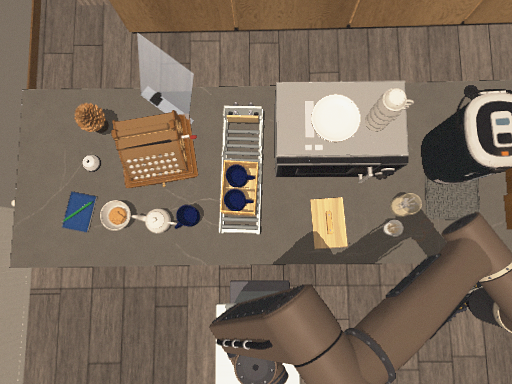

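The scene view shows the crate on the track at about (236,183) and the lid at (286,227). In the top view the crate is at (239,187), the lid at (329,222), the track spans columns 220–264 and rows 105–234, and the microwave's left edge is at column 276. I'll measure poses and yaw from masks in both views.

```bash
cat >> h.py <<'E'
def rays(n,uv):
    c=arm.calibration(n);K=np.array([[c['fx'],0,c['cx']],[0,c['fy'],c['cy']],[0,0,1]])
    p=cv2.undistortPoints(np.float64(uv).reshape(-1,1,2),K,np.array(c['dist_coeffs'])).reshape(-1,2)
    T=np.array(c['world_from_camera']);d=np.c_[p,np.ones(len(p))]@T[:3,:3].T
    return T[:3,3],d
def plane(n,uv,z):
    o,d=rays(n,uv);return o+d*((z-o[2])/d[:,2:])
def rect(n,q,z):
    m=arm.masks_of(n,q)
    if not m: return None
    m=max(m,key=lambda a:a['confidence'])['pixels'].astype('uint8')
    k=cv2.findContours(m,cv2.RETR_EXTERNAL,cv2.CHAIN_APPROX_NONE)[0];k=max(k,key=len).reshape(-1,2)
    P=plane(n,k,z)[:,:2]; r=cv2.minAreaRect((P*1000).astype('float32'));return r,m
def tri(uv1,uv2):
    o1,d1=rays('top',[uv1]);o2,d2=rays('scene',[uv2]);A=np.c_[d1[0],-d2[0]]
    s=np.linalg.lstsq(A,o2-o1,rcond=None)[0];a=o1+s[0]*d1[0];b=o2+s[1]*d2[0];return (a+b)/2,np.linalg.norm(a-b)
E
python3 - <<'E'
from h import *
T=save('top','t2.png');S=save('scene','s2.png')
for q,z in(('lid',.014),('crate',.126),('track',.038)):
  for n in('top','scene'):
    r=rect(n,q,z)
    if r:
        m=r[1];print(q,n,np.round(r[0][0],1),np.round(r[0][1],1),round(r[0][2],2),[np.where(m)[i].mean().round(1) for i in(1,0)])
def crop(im,x,y,w,h,s): return cv2.resize(im[y:y+h,x:x+w,::-1],None,fx=s,fy=s,interpolation=cv2.INTER_CUBIC)
a=crop(T,210,95,150,165,4); cv2.imwrite('pics/c1.png',cv2.resize(a,(545,600)))
a=crop(S,190,150,130,97,6); cv2.imwrite('pics/c2.png',a)
E
```

```text
lid top [ 461.1 -289.7] [195.5 130.1] 3.43 [np.float64(328.0), np.float64(222.4)]
lid scene [ 457.9 -293. ] [212.4 139.8] 3.27 [np.float64(284.8), np.float64(226.8)]
crate top [589.1  54.5] [134.4 204.8] 85.97 [np.float64(241.5), np.float64(187.3)]
crate scene [515.1   1.7] [411. 214.] 30.36 [np.float64(236.1), np.float64(184.6)]
track top [687.7  51.3] [167.5 533.9] 88.42 [np.float64(242.9), np.float64(158.0)]
track scene [704.7  48.2] [684.3 219.7] 4.17 [np.float64(237.1), np.float64(193.4)]
```

View pics/c1.png

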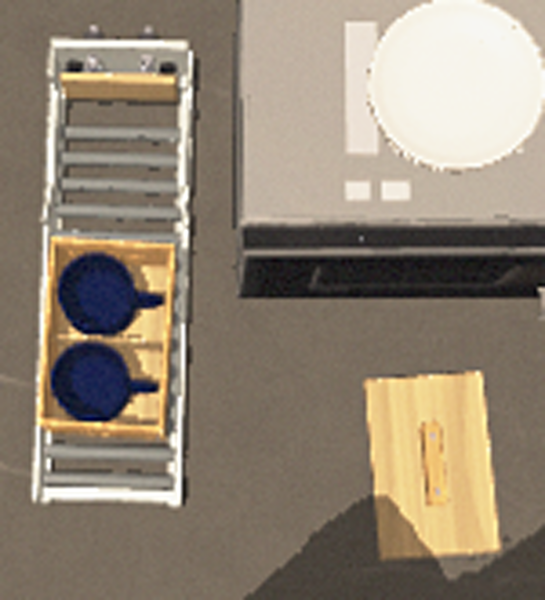

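View pics/c2.png

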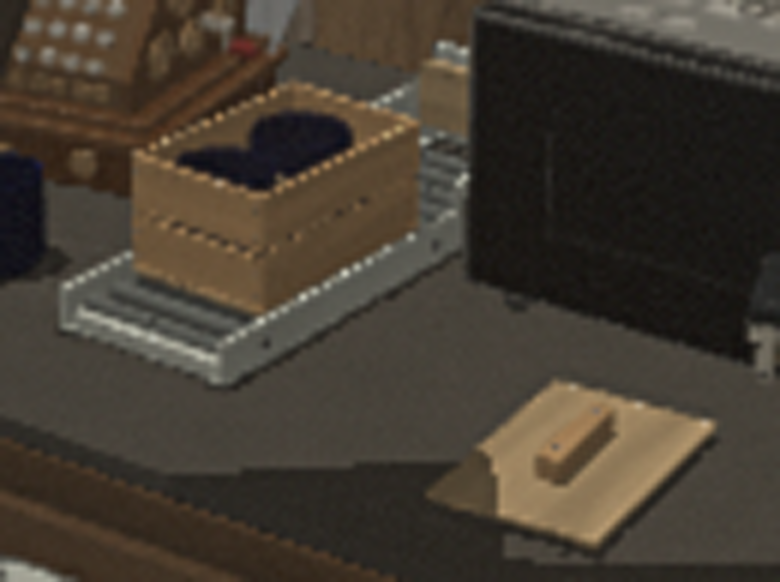

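c1: crate rim corners at (53,239), (175,241), (165,437), (42,426); lid corners at (364,380), (483,371), (499,553), (379,558). c2: crate rim at (133,155), (260,195), (418,120), (290,83); lid at (560,382), (716,425), (595,549), (428,496). I'll triangulate these and check heights and sizes.

Run:
```python
from h import *
t=lambda p:np.array([210+p[0]*150/545-.4,95+p[1]*.275-.4]); s=lambda p:np.array([190+p[0]/6-.4,150+p[1]/6-.4])
def do(name,tp,sp):
    P=[]
    for a,b in zip(tp,sp):
        x,g=tri(t(a),s(b));P.append(x);print(name,np.round(x,3),round(g,4))
    P=np.array(P);print(' mean',P.mean(0).round(4))
    return P
# order NL NR FR FL
tc=[(42,426),(165,437),(175,241),(53,239)];sc=[(133,155),(260,195),(418,120),(290,83)]
tl=[(379,558),(499,553),(483,371),(364,380)];sl=[(428,496),(595,549),(716,425),(560,382)]
do('crate',tc,sc);do('lid',tl,sl)
do('grip',[(431,420),(437,504)],[(603,410),(545,460)])
def ana(n,pts,f,z):
    P=plane(n,[f(p) for p in pts],z)[:,:2];e=P[[2,3]].mean(0)-P[[0,1]].mean(0);w=P[[0,3]].mean(0)-P[[1,2]].mean(0)
    print(n,P.mean(0).round(4),'L',np.linalg.norm(e).round(3),'W',np.linalg.norm(w).round(3),'yaw',np.degrees([np.arctan2(e[1],e[0]),np.arctan2(-w[0],w[1])]).round(2))
for n,pc,pl,f in(('top',tc,tl,t),('scene',sc,sl,s)):
    ana(n,pc,f,.126);ana(n,pl,f,.014)
ana('top',[(33,500),(182,504),(195,45),(52,45)],t,.038)
for q in('crate','lid','track'):
    print(q,np.mean([max(arm.mark_of('top',q),key=lambda d:d['confidence'])['centre'] for _ in range(5)],0).round(4))
```

```text
crate [0.498 0.122 0.129] 0.0001
crate [ 0.485 -0.004  0.132] 0.0025
crate [ 0.687 -0.015  0.127] 0.0015
crate [0.692 0.111 0.128] 0.0008
 mean [0.5906 0.0536 0.129 ]
lid [ 0.362 -0.232  0.011] 0.0036
lid [ 0.365 -0.361  0.01 ] 0.0032
lid [ 0.563 -0.35   0.014] 0.0001
lid [ 0.556 -0.222  0.013] 0.005
 mean [ 0.4614 -0.2915  0.0118]
grip [ 0.508 -0.288  0.031] 0.001
grip [ 0.418 -0.292  0.032] 0.0013
 mean [ 0.4626 -0.2902  0.0317]
top [0.5909 0.0538] L 0.199 W 0.126 yaw [-3.45 -3.87]
top [ 0.4605 -0.2899] L 0.196 W 0.13 yaw [2.82 2.68]
scene [0.5963 0.0577] L 0.191 W 0.125 yaw [-4.39 -2.55]
scene [ 0.4593 -0.2944] L 0.2 W 0.127 yaw [3.74 2.26]
top [0.6783 0.0514] L 0.51 W 0.16 yaw [-2.35 -1.66]
crate [0.5965 0.0597 0.025 ]
lid [ 0.4633 -0.2841 -0.0037]
track [ 0.6753  0.0552 -0.0025]
```

```bash
cat >> h.py <<'E'
def goal(p,yaw):
    s=arm.get_state();Rm=R.from_euler('xyz',s['ee_rot']).as_matrix()
    G=R.from_euler('xyz',[np.pi,0,np.radians(yaw)]).as_matrix()
    print('t',s['t'],'pos',s['eef_pos'].round(4),'rpy',np.degrees(s['ee_rot']).round(2),'F',s['force'].round(2))
    print('d cm',((Rm.T@(np.array(p)-s['eef_pos']))*100).round(2),'w deg',np.degrees(R.from_matrix(Rm.T@G).as_rotvec()).round(2))
E
python3 -c "
from h import *
goal([.461,-.290,.10],-177)"
python3 -m crank '[{"dx":-3.5,"dy":2.6,"dz":0,"wz":2},{"dx":-8,"dy":5.8,"dz":0,"wz":4},{"dx":-12.5,"dy":9.2,"dz":0,"wz":6},{"dx":-17,"dy":12.5,"dz":1,"wz":8},{"dx":-21.5,"dy":15.8,"dz":3,"wz":10},{"dx":-26,"dy":19.1,"dz":5.5,"wz":12},{"dx":-30,"dy":22.1,"dz":8,"wz":13.5},{"dx":-33,"dy":24.3,"dz":10.5,"wz":14.9},{"dx":-34.9,"dy":25.7,"dz":12.7,"wz":14.9},{"dx":-34.9,"dy":25.7,"dz":12.7,"wz":14.9}]' 6
python3 - <<'E'
from h import *
goal([.461,-.290,.018],-177)
save('scene','s3.png');T=save('top','t3.png')
print(np.mean([max(arm.mark_of('scene','lid'),key=lambda d:d['confidence'])['centre'] for _ in range(1)],0))
S=cv2.imread('pics/s3.png');cv2.imwrite('pics/c3.png',cv2.resize(S[150:260,200:340],None,fx=5,fy=5,interpolation=2))
E
```

```text
t 2.05 pos [ 0.2077 -0.6422  0.2266] rpy [-180.      0.   -162.08] F [0.32 1.5  0.97]
d cm [-34.94  25.72  12.66] w deg [-0.    0.   14.92]
t 2.05 pos [ 0.2077 -0.6422  0.2266] rpy [-180.      0.   -162.08] F [0.32 1.5  0.97]
d cm [-34.94  25.72  20.86] w deg [-0.    0.   14.92]
[ 0.465  -0.2853 -0.0032]$[0]: bad value
```

View pics/c3.png

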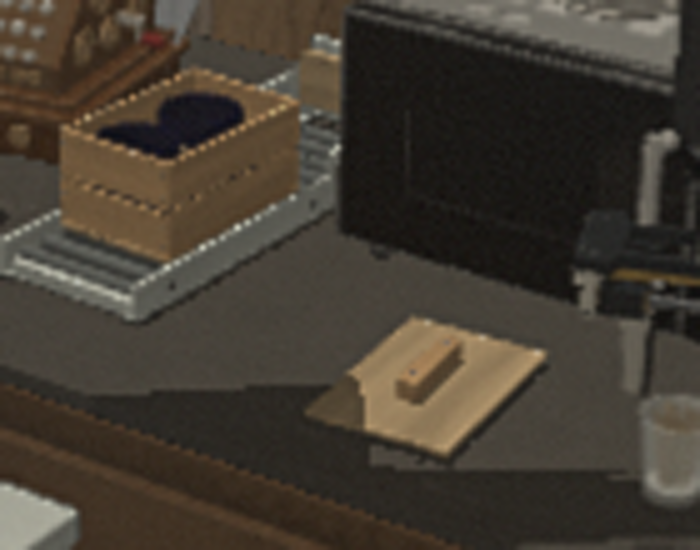

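The move was refused, so nothing has changed: the gripper is still at the right and the lid is untouched. A row probably needs all six keys.

```bash
python3 -m crank '[{"dx":-3.5,"dy":2.6,"dz":0,"wx":0,"wy":0,"wz":2},{"dx":-8,"dy":5.8,"dz":0,"wx":0,"wy":0,"wz":4},{"dx":-12.5,"dy":9.2,"dz":0,"wx":0,"wy":0,"wz":6},{"dx":-17,"dy":12.5,"dz":1,"wx":0,"wy":0,"wz":8},{"dx":-21.5,"dy":15.8,"dz":3,"wx":0,"wy":0,"wz":10},{"dx":-26,"dy":19.1,"dz":5.5,"wx":0,"wy":0,"wz":12},{"dx":-30,"dy":22.1,"dz":8,"wx":0,"wy":0,"wz":13.5},{"dx":-33,"dy":24.3,"dz":10.5,"wx":0,"wy":0,"wz":14.9},{"dx":-34.9,"dy":25.7,"dz":12.7,"wx":0,"wy":0,"wz":14.9},{"dx":-34.9,"dy":25.7,"dz":12.7,"wx":0,"wy":0,"wz":14.9}]' 6
python3 - <<'E'
from h import *
goal([.461,-.290,.018],-177)
S=save('scene','s4.png')[:,:,::-1];T=save('top','t4.png')[:,:,::-1]
a=cv2.resize(S[150:260,220:340],(600,550),interpolation=2);cv2.imwrite('pics/c4.png',a)
E
```

```text
t: 3.45
eef_pos: [0.4605, -0.2888, 0.0981]
ee_rot: [3.141, -0.003, -3.087]
force: [0.8, -0.4, 0.7]
width: 0.0603
gripper_force: 0.0
t 3.45 pos [ 0.4605 -0.2888  0.0981] rpy [ 1.7995e+02 -1.6000e-01 -1.7685e+02] F [ 0.85 -0.4   0.7 ]
d cm [-0.06 -0.13  8.01] w deg [ 0.05 -0.16  0.15]
```

```bash
python3 -m crank '[{"dx":0,"dy":-0.1,"dz":1,"wx":0,"wy":0,"wz":0},{"dx":0,"dy":-0.1,"dz":2.5,"wx":0,"wy":0,"wz":0},{"dx":0,"dy":-0.1,"dz":4,"wx":0,"wy":0,"wz":0},{"dx":0,"dy":-0.1,"dz":5.5,"wx":0,"wy":0,"wz":0},{"dx":0,"dy":-0.1,"dz":6.5,"wx":0,"wy":0,"wz":0},{"dx":0,"dy":-0.1,"dz":7.2,"wx":0,"wy":0,"wz":0},{"dx":0,"dy":-0.1,"dz":7.7,"wx":0,"wy":0,"wz":0},{"dx":0,"dy":-0.1,"dz":7.9,"wx":0,"wy":0,"wz":0},{"dx":0,"dy":-0.1,"dz":7.9,"wx":0,"wy":0,"wz":0},{"dx":0,"dy":-0.1,"dz":7.9,"wx":0,"wy":0,"wz":0}]' 6
python3 - <<'E'
from h import *
S=save('scene','s5.png')[:,:,::-1];T=save('top','t5.png')[:,:,::-1]
a=cv2.resize(S[170:260,240:340],(600,540),interpolation=2);cv2.imwrite('pics/c5.png',a)
E
```

```text
t: 4.8
eef_pos: [0.461, -0.2914, 0.0209]
ee_rot: [-3.141, 0.001, -3.089]
force: [0.7, -0.4, 0.8]
width: 0.0602
gripper_force: 0.0
```

View pics/c5.png

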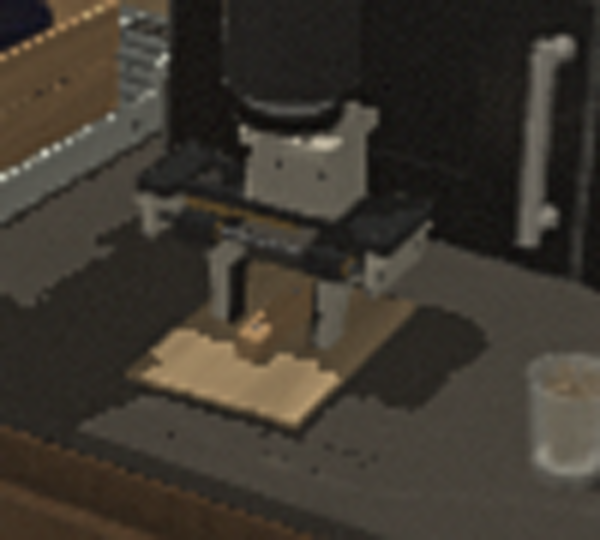

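The fingers straddle the grip block (c5: block at about (255,330), fingers at x≈225 and 330). I'll go down 3 mm and close.

```bash
python3 -m crank '[{"dx":0,"dy":0,"dz":0.3,"wx":0,"wy":0,"wz":0},{"dx":0,"dy":0,"dz":0.3,"wx":0,"wy":0,"wz":0},{"dx":0,"dy":0,"dz":0.3,"wx":0,"wy":0,"wz":0},{"dx":0,"dy":0,"dz":0.3,"wx":0,"wy":0,"wz":0},{"dx":0,"dy":0,"dz":0.3,"wx":0,"wy":0,"wz":0},{"dx":0,"dy":0,"dz":0.3,"wx":0,"wy":0,"wz":0},{"dx":0,"dy":0,"dz":0.3,"wx":0,"wy":0,"wz":0},{"dx":0,"dy":0,"dz":0.3,"wx":0,"wy":0,"wz":0},{"dx":0,"dy":0,"dz":0.3,"wx":0,"wy":0,"wz":0},{"dx":0,"dy":0,"dz":0.3,"wx":0,"wy":0,"wz":0}]' 1 50
python3 -c "
from h import *
goal([.592,.055,.20],-183.5)"
```

```text
t: 6.15
eef_pos: [0.4607, -0.2913, 0.0176]
ee_rot: [3.142, -0.0, -3.089]
force: [0.7, 1.6, 1.0]
width: 0.0196
gripper_force: 50.0
t 6.15 pos [ 0.4607 -0.2913  0.0176] rpy [ 180.     -0.   -176.98] F [0.66 1.65 1.01]
d cm [-14.94  33.89 -18.24] w deg [ 0.   -0.    6.52]
```

```bash
python3 -m crank '[{"dx":0.5,"dy":0,"dz":-2,"wx":0,"wy":0,"wz":0},{"dx":1.5,"dy":0,"dz":-6,"wx":0,"wy":0,"wz":0},{"dx":2.5,"dy":0,"dz":-11,"wx":0,"wy":0,"wz":0},{"dx":2.5,"dy":3,"dz":-15,"wx":0,"wy":0,"wz":0.5},{"dx":2.5,"dy":8,"dz":-18,"wx":0,"wy":0,"wz":1},{"dx":2,"dy":13,"dz":-18.5,"wx":0,"wy":0,"wz":2},{"dx":2,"dy":18,"dz":-18.5,"wx":0,"wy":0,"wz":3},{"dx":1.5,"dy":23,"dz":-18.5,"wx":0,"wy":0,"wz":4},{"dx":0,"dy":28,"dz":-18.5,"wx":0,"wy":0,"wz":5.5},{"dx":-3,"dy":32,"dz":-18.5,"wx":0,"wy":0,"wz":6.5}]'
python3 -c "
from h import *
goal([.592,.055,.20],-183.5)"
```

```text
t: 7.4
eef_pos: [0.4734, 0.0315, 0.203]
ee_rot: [3.141, 0.001, 3.081]
force: [1.1, 0.0, -1.9]
width: 0.0194
gripper_force: 50.0
t 7.4 pos [0.4734 0.0315 0.203 ] rpy [1.7996e+02 5.0000e-02 1.7654e+02] F [ 1.08  0.01 -1.87]
d cm [-11.7    3.06   0.32] w deg [0.04 0.05 0.04]
```

```bash
python3 -m crank '[{"dx":-2,"dy":0.5,"dz":0,"wx":0,"wy":0,"wz":0},{"dx":-4.5,"dy":1.2,"dz":0,"wx":0,"wy":0,"wz":0},{"dx":-7,"dy":2,"dz":0,"wx":0,"wy":0,"wz":0},{"dx":-9,"dy":2.5,"dz":0.5,"wx":0,"wy":0,"wz":0},{"dx":-10.5,"dy":2.8,"dz":1,"wx":0,"wy":0,"wz":0},{"dx":-11.3,"dy":3,"dz":2,"wx":0,"wy":0,"wz":0},{"dx":-11.7,"dy":3.1,"dz":2.8,"wx":0,"wy":0,"wz":0},{"dx":-11.7,"dy":3.1,"dz":2.8,"wx":0,"wy":0,"wz":0},{"dx":-11.7,"dy":3.1,"dz":2.8,"wx":0,"wy":0,"wz":0},{"dx":-11.7,"dy":3.1,"dz":2.8,"wx":0,"wy":0,"wz":0}]'
python3 - <<'E'
from h import *
goal([.592,.055,.175],-183.5)
S=save('scene','s6.png')[:,:,::-1];T=save('top','t6.png')[:,:,::-1]
a=cv2.resize(S[130:230,190:290],(600,600),interpolation=2);b=cv2.resize(T[140:240,200:290],(540,600),interpolation=2)
cv2.imwrite('pics/c6.png',a)
E
```

```text
t: 8.65
eef_pos: [0.5924, 0.0537, 0.1752]
ee_rot: [3.141, 0.001, 3.081]
force: [0.9, 0.8, -1.4]
width: 0.0193
gripper_force: 50.0
t 8.65 pos [0.5924 0.0537 0.1752] rpy [1.7998e+02 5.0000e-02 1.7653e+02] F [ 0.88  0.81 -1.42]
d cm [0.05 0.12 0.02] w deg [0.02 0.05 0.03]
```

View pics/c6.png

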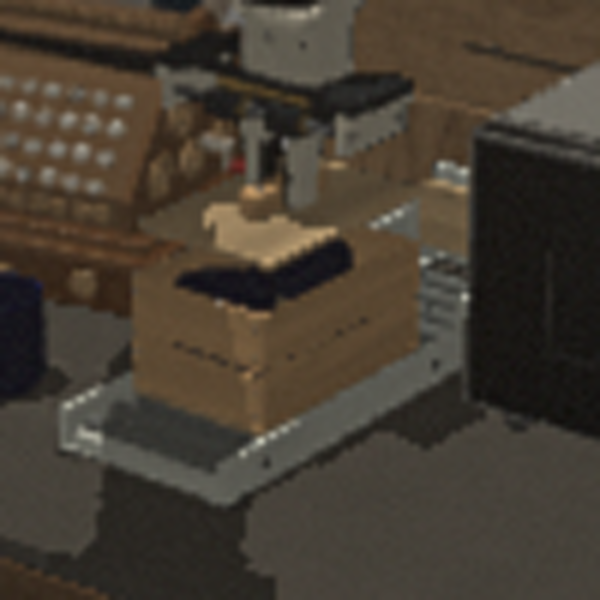

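The lid hovers over the crate, roughly centred (c6: lid near-right corner at (265,268), crate's at (262,310)). The play is only 4 mm, so I'll refine the crate pose with an edge fit, using the same fit on the held lid to remove camera bias.

```bash
cat > fit.py <<'E'
from h import *
from scipy.ndimage import map_coordinates,gaussian_filter
from scipy.optimize import differential_evolution as DE
def proj(n,P):
    c=arm.calibration(n);K=np.array([[c['fx'],0,c['cx']],[0,c['fy'],c['cy']],[0,0,1]])
    T=np.linalg.inv(np.array(c['world_from_camera']))
    return cv2.projectPoints(P,cv2.Rodrigues(T[:3,:3])[0],T[:3,3],K,np.array(c['dist_coeffs']))[0].reshape(-1,2)
EDG={'far':((98,65),(98,-65),(1,0)),'near':((-98,65),(-98,-65),(-1,0)),'left':((-98,65),(98,65),(0,1)),'right':((-98,-65),(98,-65),(0,-1))}
def fit(n,f,z,edges,c0,rng=.012):
    im=cv2.imread('pics/'+f).astype(float);w=(im[:,:,2]-im[:,:,0])/(im.sum(2)+30)*100
    w=gaussian_filter(w,.6);t=np.linspace(.08,.92,60)[:,None]
    def sc(p,per=False):
        c,s=np.cos(p[2]),np.sin(p[2]);M=np.array([[c,-s],[s,c]]);o=[]
        for e in edges:
            a,b,nn=[np.array(v,float) for v in EDG[e]]
            q=(a+(b-a)*t)/1000;L=[]
            for k in(-.003,.003):
                x=(q+k*nn)@M.T+p[:2];uv=proj(n,np.c_[x,np.full(len(x),z)])
                L.append(map_coordinates(w,[uv[:,1],uv[:,0]],order=1))
            o.append(np.mean(L[0]-L[1]))
        return np.round(o,2) if per else -sum(o)
    r=DE(sc,[(c0[0]-rng,c0[0]+rng),(c0[1]-rng,c0[1]+rng),(c0[2]-.07,c0[2]+.07)],seed=1,maxiter=60,popsize=8)
    print(n,f,edges,np.round(r.x[:2]*1000,1),'yaw',np.degrees(r.x[2]).round(2),sc(r.x,1))
E
python3 - <<'E'
from fit import *
A=['far','near','left','right']
fit('top','t2.png',.014,A,(.461,-.290,.05)); fit('scene','s2.png',.014,['far','left','near','right'],(.461,-.290,.05))
fit('top','t2.png',.126,['far','left','right'],(.592,.055,-.06)); fit('scene','s2.png',.126,['far','left'],(.592,.055,-.06))
fit('top','t2.png',.126,A,(.592,.055,-.06))
fit('top','t6.png',.171,['near','left','right'],(.592,.0537,-.06));fit('scene','s6.png',.171,['left','right','near'],(.592,.0537,-.06))
E
```

```text
top t2.png ['far', 'near', 'left', 'right'] [ 460.4 -290.2] yaw 3.44 [6.61 6.51 7.01 4.54]Traceback (most recent call last):
    calc_energies = list(
        self._mapwrapper(self.func, parameters_pop[0:S])
    )
    return self.f(x, *self.args)
           ~~~~~~^^^^^^^^^^^^^^^
  File "fit.py", line 18, in sc
    x=(q+k*nn)@M.T+p[:2];uv=proj(n,np.c_[x,np.full(len(x),z)])
                            ~~~~^^^^^^^^^^^^^^^^^^^^^^^^^^^^^^
  File "fit.py", line 5, in proj
    c=arm.calibration(n);K=np.array([[c['fx'],0,c['cx']],[0,c['fy'],c['cy']],[0,0,1]])
ValueError: time passes only in moves, steps and waits

The above exception was the direct cause of the following exception:

Traceback (most recent call last):
  File "fit.py", line 22, in fit
    r=DE(sc,[(c0[0]-rng,c0[0]+rng),(c0[1]-rng,c0[1]+rng),(c0[2]-.07,c0[2]+.07)],seed=1,maxiter=60,popsize=8)
RuntimeError: The map-like callable must be of the form f(func, iterable), returning a sequence of numbers the same length as 'iterable'
```

Calibration must be cached.

```bash
sed -i "s/^def proj(n,P):/CAL={n:arm.calibration(n) for n in('top','scene')}\ndef proj(n,P):/; s/    c=arm.calibration(n);K=/    c=CAL[n];K=/" fit.py
python3 - <<'E'
from fit import *
A=['far','near','left','right']
fit('scene','s2.png',.014,['far','left','near','right'],(.461,-.290,.05))
fit('top','t2.png',.126,['far','left','right'],(.592,.055,-.06)); fit('scene','s2.png',.126,['far','left'],(.592,.055,-.06))
fit('top','t2.png',.126,A,(.592,.055,-.06))
fit('top','t6.png',.171,['near','left','right'],(.592,.0537,-.06));fit('scene','s6.png',.171,['left','right','near'],(.592,.0537,-.06))
print(arm.get_state()['t'])
E
```

```text
scene s2.png ['far', 'left', 'near', 'right'] [ 457.  -293.4] yaw 3.73 [1.73 3.32 2.99 4.47]
top t2.png ['far', 'left', 'right'] [592.5  54.8] yaw -3.94 [13.02 12.78 13.39]
scene s2.png ['far', 'left'] [596.5  48.2] yaw -4.6 [ 3.75 -0.1 ]
top t2.png ['far', 'near', 'left', 'right'] [587.9  55.1] yaw -3.88 [ 7.31  7.69 12.75 13.49]
top t6.png ['near', 'left', 'right'] [580.6  52.2] yaw -3.59 [10.77  3.87  6.24]
scene s6.png ['left', 'right', 'near'] [580.   41.8] yaw -1.6 [0.1  3.74 0.07]
8.75
```

```bash
python3 -m crank '[{"dx":0,"dy":0,"dz":0.5,"wx":0,"wy":0,"wz":0.5},{"dx":0,"dy":0,"dz":1,"wx":0,"wy":0,"wz":0.5},{"dx":0,"dy":0,"dz":1.5,"wx":0,"wy":0,"wz":0.5},{"dx":0,"dy":0,"dz":2,"wx":0,"wy":0,"wz":0.5},{"dx":0,"dy":0,"dz":2.4,"wx":0,"wy":0,"wz":0.5},{"dx":0,"dy":0,"dz":2.7,"wx":0,"wy":0,"wz":0.5},{"dx":0,"dy":0,"dz":3,"wx":0,"wy":0,"wz":0.5},{"dx":0,"dy":0,"dz":3.2,"wx":0,"wy":0,"wz":0.5},{"dx":0,"dy":0,"dz":3.3,"wx":0,"wy":0,"wz":0.5},{"dx":0,"dy":0,"dz":3.3,"wx":0,"wy":0,"wz":0.5}]'
```

```text
t: 10.0
eef_pos: [0.5934, 0.0537, 0.1431]
ee_rot: [3.142, 0.002, 3.073]
force: [-1.1, 0.0, 6.3]
width: 0.0195
gripper_force: 50.0
```

A contact of about 8 N just at rim height. I'll check the moment and the picture before going on.

Run:
```python
from fit import *
s=arm.get_state();print(s['force'].round(2),s['moment'].round(3),s['eef_pos'].round(4))
S=save('scene','s7.png')[:,:,::-1];T=save('top','t7.png')[:,:,::-1]
print(arm.get_state()['force'].round(2),arm.get_state()['moment'].round(3))
a=cv2.resize(S[150:230,200:280],(400,400),interpolation=2);b=cv2.resize(T[145:225,205:285],(400,400),interpolation=2)
cv2.imwrite('pics/c7.png',np.hstack([a,b]))
```

```text
[-1.14  0.03  6.27] [-0.408  0.423 -0.05 ] [0.5934 0.0537 0.1431]
[-0.58 -0.08  5.63] [-0.377  0.476 -0.052]
```

View pics/c7.png

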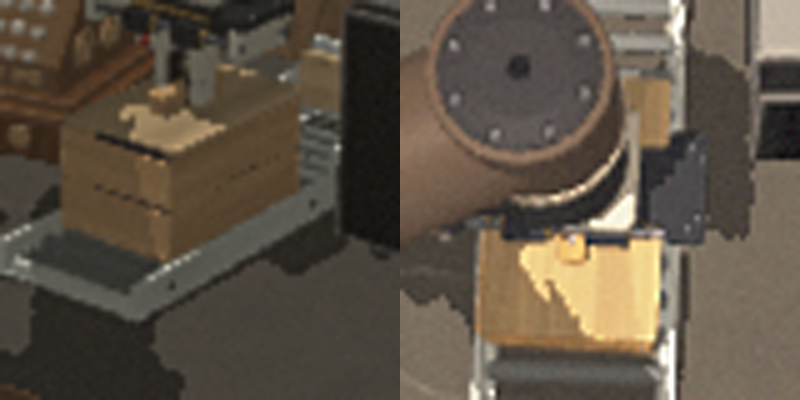

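c7 shows the lid over the crate, raised by about the cleat depth, with a dark gap at the near edge (left panel, (95–165, 135–157)). The moment puts the contact on the right/near side, and the fits also suggest the lid is about 2–3 mm too far right. I'll lift slightly, shift left and forward, and try again.

```bash
python3 -m crank '[{"dx":0,"dy":0,"dz":-0.2,"wx":0,"wy":0,"wz":0},{"dx":0,"dy":0,"dz":-0.4,"wx":0,"wy":0,"wz":0},{"dx":-0.1,"dy":0.15,"dz":-0.4,"wx":0,"wy":0,"wz":0},{"dx":-0.2,"dy":0.3,"dz":-0.4,"wx":0,"wy":0,"wz":0},{"dx":-0.2,"dy":0.3,"dz":-0.3,"wx":0,"wy":0,"wz":0},{"dx":-0.2,"dy":0.3,"dz":-0.2,"wx":0,"wy":0,"wz":0},{"dx":-0.2,"dy":0.3,"dz":-0.1,"wx":0,"wy":0,"wz":0},{"dx":-0.2,"dy":0.3,"dz":0,"wx":0,"wy":0,"wz":0},{"dx":-0.2,"dy":0.3,"dz":0.1,"wx":0,"wy":0,"wz":0},{"dx":-0.2,"dy":0.3,"dz":0.1,"wx":0,"wy":0,"wz":0}]'
python3 -c "
from h import *
s=arm.get_state();print(s['force'].round(2),s['moment'].round(3))"
```

```text
t: 11.35
eef_pos: [0.5946, 0.0565, 0.1405]
ee_rot: [-3.142, -0.0, 3.072]
force: [0.7, 0.5, -1.8]
width: 0.0195
gripper_force: 50.0
[ 0.71  0.54 -1.76] [-0.011  0.022 -0.018]
```

Free now, with the cleats about 3 mm inside. Continuing down.

```bash
python3 -m crank '[{"dx":0,"dy":0,"dz":0.1,"wx":0,"wy":0,"wz":0},{"dx":0,"dy":0,"dz":0.2,"wx":0,"wy":0,"wz":0},{"dx":0,"dy":0,"dz":0.25,"wx":0,"wy":0,"wz":0},{"dx":0,"dy":0,"dz":0.3,"wx":0,"wy":0,"wz":0},{"dx":0,"dy":0,"dz":0.35,"wx":0,"wy":0,"wz":0},{"dx":0,"dy":0,"dz":0.4,"wx":0,"wy":0,"wz":0},{"dx":0,"dy":0,"dz":0.45,"wx":0,"wy":0,"wz":0},{"dx":0,"dy":0,"dz":0.5,"wx":0,"wy":0,"wz":0},{"dx":0,"dy":0,"dz":0.5,"wx":0,"wy":0,"wz":0},{"dx":0,"dy":0,"dz":0.5,"wx":0,"wy":0,"wz":0}]'
python3 -c "
from h import *
s=arm.get_state();print(s['force'].round(2),s['moment'].round(3))"
```

```text
t: 12.6
eef_pos: [0.5947, 0.0565, 0.1356]
ee_rot: [3.142, 0.0, 3.072]
force: [0.1, -0.2, -1.2]
width: 0.0198
gripper_force: 50.0
[ 0.08 -0.19 -1.2 ] [-0.012 -0.022  0.006]
```

Run:
```python
from fit import *
im=cv2.imread('pics/t2.png')
def rec(z):
    xs=np.arange(.40,.96,.0007);ys=np.arange(.16,-.06,-.0007)
    X,Y=np.meshgrid(xs,ys);uv=proj('top',np.c_[X.ravel(),Y.ravel(),np.full(X.size,z)]).astype('float32').reshape(*X.shape,2)
    return xs,ys,cv2.remap(im,uv[...,0],uv[...,1],cv2.INTER_CUBIC)
xs,ys,r=rec(.038)
g=cv2.GaussianBlur(cv2.cvtColor(r,cv2.COLOR_BGR2GRAY).astype('float32'),(0,0),2)
L=[]
for x in list(np.arange(.44,.50,.005))+list(np.arange(.70,.92,.01)):
    d=np.gradient(g[:,np.argmin(abs(xs-x))]);m=ys>.09;k=ys<.02
    L.append((x,ys[m][np.argmax(d[m])],ys[k][np.argmin(d[k])]))
L=np.array(L);print((L*1000).round(0).astype(int).tolist())
cv2.imwrite('pics/c8.png',r)
```

```text
[[440, 143, -18], [445, 143, -18], [450, 143, -18], [455, 143, -18], [460, 142, -18], [465, 142, -18], [470, 141, -19], [475, 141, -19], [480, 141, -19], [485, 140, -19], [490, 140, -19], [495, 140, -19], [700, 132, -28], [710, 132, -29], [720, 132, -29], [730, 116, -30], [740, 132, -28], [750, 132, -27], [760, 128, -30], [770, 128, -30], [780, 128, -26], [790, 128, -27], [800, 127, -27], [810, 127, -35], [820, 128, -35], [830, 127, -28], [840, 126, -33], [850, 127, -33], [860, 124, -35], [870, 124, -35], [880, 124, -35], [890, 124, -35], [900, 112, -36], [910, 126, -36], [920, 125, -36]]
```

View pics/c8.png

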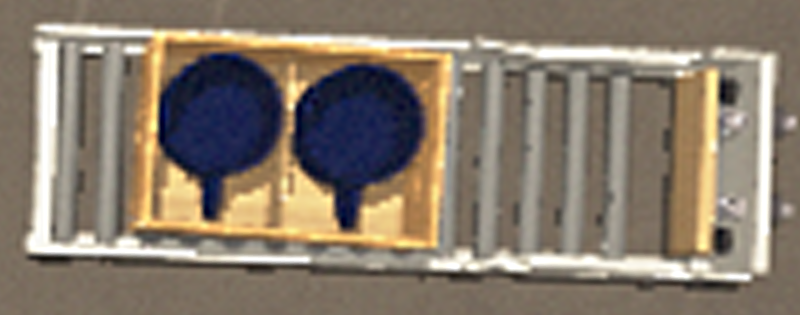

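c8 shows the track's outer lips giving a centre line with yaw of about −2.35° (centre at x≈0.674, y≈0.054). The plate face is at world x≈0.874, so the crate should touch at about 18 cm of travel. I'll keep holding the lid and push along the track through its cleats, starting with 8 cm.

```bash
python3 -m crank '[{"dx":-0.3,"dy":0.02,"dz":0.05,"wx":0,"wy":0,"wz":-0.2},{"dx":-0.8,"dy":0.03,"dz":0.1,"wx":0,"wy":0,"wz":-0.4},{"dx":-1.6,"dy":0.06,"dz":0.1,"wx":0,"wy":0,"wz":-0.6},{"dx":-2.6,"dy":0.09,"dz":0.1,"wx":0,"wy":0,"wz":-0.8},{"dx":-3.8,"dy":0.13,"dz":0.1,"wx":0,"wy":0,"wz":-1},{"dx":-5,"dy":0.17,"dz":0.1,"wx":0,"wy":0,"wz":-1.2},{"dx":-6.1,"dy":0.2,"dz":0.1,"wx":0,"wy":0,"wz":-1.4},{"dx":-7,"dy":0.22,"dz":0.1,"wx":0,"wy":0,"wz":-1.6},{"dx":-7.6,"dy":0.24,"dz":0.1,"wx":0,"wy":0,"wz":-1.6},{"dx":-8,"dy":0.25,"dz":0.1,"wx":0,"wy":0,"wz":-1.6}]'
python3 - <<'E'
from h import *
s=arm.get_state();print(s['force'].round(2),s['moment'].round(3))
for n in('scene','top'):
  for q in('crate','lid'): print(n,q,[(np.round(d['centre'],3),round(d['confidence'],2)) for d in (save(n,f'm_{n}.png') is not None and arm.mark_of(n,q))[:1]])
E
```

```text
t: 13.85
eef_pos: [0.6758, 0.0533, 0.1356]
ee_rot: [3.141, 0.002, 3.1]
force: [-3.0, 0.4, 5.6]
width: 0.0197
gripper_force: 50.1
[-2.97  0.43  5.58] [-0.103  0.668 -0.378]
scene crate [(array([0.675, 0.05 , 0.026]), 0.68)]
scene lid [(array([0.683, 0.049, 0.111]), 0.75)]
top crate [(array([ 0.502,  0.545, -0.   ]), 0.28)]
top lid [(array([0.679, 0.057, 0.114]), 0.96)]
```

The crate rolls along and the lid stays seated. Another 8 cm, slowing towards the end.

```bash
python3 -m crank '[{"dx":-0.4,"dy":0,"dz":-0.03,"wx":0,"wy":0,"wz":0},{"dx":-1.2,"dy":0,"dz":-0.05,"wx":0,"wy":0,"wz":0},{"dx":-2.2,"dy":0,"dz":-0.05,"wx":0,"wy":0,"wz":0},{"dx":-3.3,"dy":0,"dz":-0.05,"wx":0,"wy":0,"wz":0},{"dx":-4.4,"dy":0,"dz":-0.05,"wx":0,"wy":0,"wz":0},{"dx":-5.5,"dy":0,"dz":-0.05,"wx":0,"wy":0,"wz":0},{"dx":-6.5,"dy":0,"dz":-0.05,"wx":0,"wy":0,"wz":0},{"dx":-7.3,"dy":0,"dz":-0.05,"wx":0,"wy":0,"wz":0},{"dx":-7.8,"dy":0,"dz":-0.05,"wx":0,"wy":0,"wz":0},{"dx":-8,"dy":0,"dz":-0.05,"wx":0,"wy":0,"wz":0}]'
python3 - <<'E'
from h import *
s=arm.get_state();print(s['force'].round(2),s['moment'].round(3),np.degrees(s['ee_rot']).round(2))
for n in('scene','top'):
  save(n,f'n_{n}.png')
  for q in('crate','lid','track'): print(n,q,[(np.round(d['centre'],3),round(d['confidence'],2)) for d in arm.mark_of(n,q)[:1]])
s=arm.get_state();print(s['force'].round(2))
E
```

```text
t: 15.5
eef_pos: [0.7551, 0.0501, 0.1356]
ee_rot: [-3.142, 0.001, 3.1]
force: [-2.2, 0.2, 6.0]
width: 0.0194
gripper_force: 50.0
[-2.25  0.22  5.98] [ 0.068  0.626 -0.305] [-1.8000e+02  3.0000e-02  1.7762e+02]
scene crate [(array([0.753, 0.048, 0.025]), 0.83)]
scene lid [(array([0.761, 0.049, 0.114]), 0.51)]
scene track [(array([ 0.677,  0.055, -0.001]), 0.93)]
top crate [(array([0.758, 0.053, 0.115]), 0.17)]
top lid [(array([0.758, 0.055, 0.115]), 0.83)]
top track [(array([0.674, 0.058, 0.   ]), 0.7)]
[2.38 0.08 5.44]
```

```bash
python3 -m crank '[{"dx":-0.2,"dy":0,"dz":0,"wx":0,"wy":0,"wz":0},{"dx":-0.4,"dy":0,"dz":0,"wx":0,"wy":0,"wz":0},{"dx":-0.6,"dy":0,"dz":0,"wx":0,"wy":0,"wz":0},{"dx":-0.8,"dy":0,"dz":0,"wx":0,"wy":0,"wz":0},{"dx":-1,"dy":0,"dz":0,"wx":0,"wy":0,"wz":0},{"dx":-1.2,"dy":0,"dz":0,"wx":0,"wy":0,"wz":0},{"dx":-1.4,"dy":0,"dz":0,"wx":0,"wy":0,"wz":0},{"dx":-1.6,"dy":0,"dz":0,"wx":0,"wy":0,"wz":0},{"dx":-1.8,"dy":0,"dz":0,"wx":0,"wy":0,"wz":0},{"dx":-2,"dy":0,"dz":0,"wx":0,"wy":0,"wz":0}]'
python3 - <<'E'
from h import *
for i in range(4):
  s=arm.get_state();print(s['eef_pos'].round(4),s['force'].round(2),s['moment'].round(3)); arm.grab_frame('scene')
E
```

```text
t: 17.15
eef_pos: [0.7745, 0.0493, 0.1356]
ee_rot: [-3.142, -0.0, 3.1]
force: [-1.6, -0.3, 6.2]
width: 0.0196
gripper_force: 50.0
[0.7745 0.0493 0.1356] [-1.64 -0.32  6.24] [ 0.047  0.604 -0.305]
[0.7748 0.0493 0.1356] [-0.5  -0.01  7.41] [-0.035  0.344 -0.273]
[0.7748 0.0494 0.1356] [-1.   -0.25  6.18] [-0.075  0.273 -0.303]
[0.7748 0.0494 0.1356] [ 0.08 -0.31  5.93] [-0.063  0.126 -0.319]
```

```bash
python3 -m crank '[{"dx":-0.1,"dy":0,"dz":0,"wx":0,"wy":0,"wz":0},{"dx":-0.2,"dy":0,"dz":0,"wx":0,"wy":0,"wz":0},{"dx":-0.3,"dy":0,"dz":0,"wx":0,"wy":0,"wz":0},{"dx":-0.4,"dy":0,"dz":0,"wx":0,"wy":0,"wz":0},{"dx":-0.5,"dy":0,"dz":0,"wx":0,"wy":0,"wz":0},{"dx":-0.6,"dy":0,"dz":0,"wx":0,"wy":0,"wz":0},{"dx":-0.7,"dy":0,"dz":0,"wx":0,"wy":0,"wz":0},{"dx":-0.8,"dy":0,"dz":0,"wx":0,"wy":0,"wz":0},{"dx":-0.8,"dy":0,"dz":0,"wx":0,"wy":0,"wz":0},{"dx":-0.8,"dy":0,"dz":0,"wx":0,"wy":0,"wz":0}]'
python3 - <<'E'
from h import *
F=[]
for i in range(6):
  s=arm.get_state();F.append(np.r_[s['eef_pos'],s['force'],s['moment']]); arm.grab_frame('scene')
print(np.mean(F,0).round(4),np.std(F,0).round(3)[3:6])
E
```

```text
t: 18.6
eef_pos: [0.7813, 0.0489, 0.1356]
ee_rot: [-3.141, -0.002, 3.1]
force: [-6.3, 0.3, 8.2]
width: 0.0197
gripper_force: 50.0
[ 0.7813  0.049   0.1356 -6.2442 -0.0616  8.9827  0.1604  2.1383 -0.2566] [0.306 0.3   0.573]
```

```bash
python3 -m crank '[{"dx":-0.05,"dy":0,"dz":0,"wx":0,"wy":0,"wz":0},{"dx":-0.1,"dy":0,"dz":0,"wx":0,"wy":0,"wz":0},{"dx":-0.15,"dy":0,"dz":0,"wx":0,"wy":0,"wz":0},{"dx":-0.2,"dy":0,"dz":0,"wx":0,"wy":0,"wz":0},{"dx":-0.25,"dy":0,"dz":0,"wx":0,"wy":0,"wz":0},{"dx":-0.3,"dy":0,"dz":0,"wx":0,"wy":0,"wz":0},{"dx":-0.3,"dy":0,"dz":0,"wx":0,"wy":0,"wz":0},{"dx":-0.3,"dy":0,"dz":0,"wx":0,"wy":0,"wz":0},{"dx":-0.3,"dy":0,"dz":0,"wx":0,"wy":0,"wz":0},{"dx":-0.3,"dy":0,"dz":0,"wx":0,"wy":0,"wz":0}]'
python3 - <<'E'
from fit import *
F=[]
for i in range(8):
  s=arm.get_state();F.append(np.r_[s['eef_pos'],s['force'],s['moment']]); T=arm.grab_frame('top')
print(np.mean(F,0).round(4),np.std(F,0).round(3)[3:6])
S=save('scene','s9.png')[:,:,::-1];T=T[:,:,::-1];cv2.imwrite('pics/t9.png',T)
for n in('scene','top'):
  for q in('crate','lid'): print(n,q,[(np.round(d['centre'],3),round(d['confidence'],2)) for d in arm.mark_of(n,q)[:1]])
a=cv2.resize(S[145:225,210:290],(400,400),interpolation=2);b=cv2.resize(T[95:175,205:285],(400,400),interpolation=2)
cv2.imwrite('pics/c9.png',np.hstack([a,b]))
E
```

```text
t: 20.15
eef_pos: [0.7839, 0.0488, 0.1356]
ee_rot: [-3.141, -0.003, 3.1]
force: [-6.8, 0.5, 9.6]
width: 0.0196
gripper_force: 50.0
[ 0.7839  0.0488  0.1356 -7.0336  0.2609  9.7875  0.2059  2.5406 -0.2335] [0.424 0.504 0.498]
scene crate [(array([0.782, 0.049, 0.026]), 0.84)]
scene lid [(array([0.786, 0.05 , 0.114]), 0.63)]
top crate []
top lid []
```

View pics/c9.png

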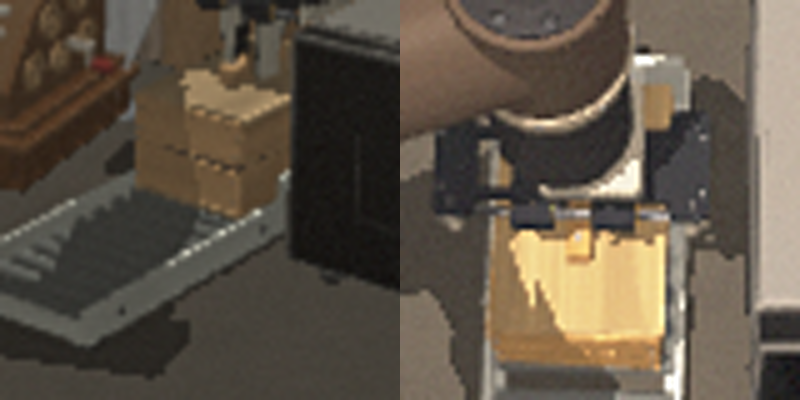

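c9 shows the lidded crate inside the bay, square and against the plate, with the lid flush on the rim. The force slope of about 0.33 N/mm matches the plate's spring, and the push of about 6.5–7 N means it is roughly half way in. Handing in.

```bash
python3 -c "
from station import arm
print(arm.job_done())"
```

```text
the job is handed in; nothing more can be done
None
```

I seated the lid on the crate, rolled the crate into the bay and handed the job in with the arm still gripping the lid and pushing at about 6.5–7 N, which puts the plate at an estimated 8–10 mm of its 20 mm; no verdict came back.

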